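# Open the red ink pot at the screen-printing bench

## Task

Open the ink pot with the red cap: grip the upright black handle of the cap and crank it anticlockwise, as seen from above, for a bit more than two full turns letting it rise with the thread, until the thread lets go; then lift the cap clear of the pot. Set the cap down right way up in the aluminium tray, without dropping it, and let go.

Things in the scene. Friction and masses are not known exactly. Their poses are not given: they have to be found in the camera images.
- cap_mid (a point): centre of the ribbed red cap (68 mm diameter, 33 mm tall, 60 g), half-way up its axis; z up, x towards its handle. Lower rim 16.5 mm below. Screwed on the pot with the red band; rises 8 mm per anticlockwise turn, lets go after 2.0 turns (16 mm up), then lifts straight off; turning to 2.15 does no harm. Closed, this point is 99.5 mm above the bench. Blue and yellow pots are alike otherwise
- handle_mid (a point): middle of the upright black handle on the red cap: a rod of 18 mm diameter, 44 mm tall, 35 mm from the cap's axis, in any direction. 56 mm above the cap's lower rim, 23 mm above its flat top. The handle spins freely on its own upright pin, so a hand holding it can go round a circle of 35 mm radius without turning itself
- pot_mouth (a point): centre of the top of the red-banded pot's neck, on the thread's axis, 110 mm above the bench. The pot (90 mm diameter) cannot turn or rise; its holder on rubber buffers lets it give sideways up to 10 mm (0.7 N per mm). Its yaw means nothing. The closed cap's lower rim is 27 mm below this point, so the cap must rise more than 27 mm in all to come off
- tray_in (a point): centre of the inner floor of the low open aluminium tray in front of the pots, 4 mm above the bench; inside 142 mm by 182 mm (long side along its y), walls 10 mm high above the floor, fixed. A cap that stands in it has point cap_mid 16.5 mm above this point
Things that resemble listed ones, but are neither listed nor needed, are in the scene too. What is meant by the part that bears cap_mid is not green or pink, and is the smaller of those in its own colour.

How it is judged:
On the way, in this order (a step that is already met when the one before it is completed fails the run):
1. the red cap is screwed up its thread by 10 mm or more while still upright on the neck of its pot (z of cap_mid in the frame of pot_mouth above -0.0005 m and horizontal distance between cap_mid and pot_mouth below 0.012 m and angle between cap_mid's own z axis and vertical below 0.25 rad), for 0.1 s.
2. the red cap is lifted clear, its lower rim above the pot's neck (z of cap_mid in the frame of pot_mouth above 0.02 m), for 0.1 s.
3. the red cap is lowered, still held, to within 15 mm of the tray's floor (z of cap_mid in the frame of tray_in below 0.0315 m and horizontal distance between cap_mid and tray_in below 0.09 m and contact force between the fingers and cap above 0.5 N), for 0.05 s.
At the end, for the whole second after the job is handed in: the red cap stands right way up (within 10 degrees) and still on the floor of the tray (its centre no more than 6 mm above its resting height and within 90 mm of the tray's centre, which a cap flat on the floor always is), released (z of cap_mid in the frame of tray_in below 0.0225 m and horizontal distance between cap_mid and tray_in below 0.09 m and angle between cap_mid's own z axis and vertical below 0.17 rad and linear speed of cap below 0.02 m/s); the robot touches nothing.
It also fails if it takes over 64 s, if anything falls off the work surface, if the arm or the gripper's body presses on something with over 40 N, if the wrist force passes 120 N, or if a joint passes its speed limit or range.

## Robot

A 7-joint arm with a two-finger parallel gripper is mounted at the origin on the work surface. World frame = base frame: x ahead of the robot, y to its left, z up, the work surface at z = 0. Lengths are in m, angles in rad, forces in N, time in s.
With the tool pointing down it reaches from about 0.4 to 0.9 m from the base axis. Payload 5.5 kg.
Tool frame: the origin (TCP) lies midway between the tips of the shut fingers; the grasp point (between the pads) lies 19 mm behind it (ctrl.grip_point_offset is the distance from the TCP to the grasp point, in m); z points along the fingers, y is the direction in which the jaws open and shut (so a half turn about z gives the same grasp; the last joint's range is limited). The gripper opens to 85 mm and grips with 20 to 120 N. Pads are 22 mm wide; open, the fingers measure 114 mm over their backs; the gripper's body (76 mm by 85 mm) begins 54 mm behind the grasp point. The pads swing forward as they close: fully open they stand 13 mm farther back than shut.
Start: joints at [-0.864, 0.501, -0.427, 1.55, 0.221, 1.138, -0.21], TCP at [0.279, 0.587, 0.231] pointing down, gripper open.
Joint ranges: [-2.88, 2.88], [-0.31, 2.03], [-1.54, 1.56], [0.2, 2.42], [-1.41, 4.55], [0.19, 2.02], [-2.57, 2.57]. Speed limits (rad/s): [2.57, 2.57, 3.14, 3.14, 3.14, 3.14, 3.14].

## Interface

Orientations are given as a unit quaternion [x, y, z, w].
In Python, from bench import sensors, cams, ticket, nets, ctrl gives the robot as it stands.
- The arm moves only by the shell command python3 -m jog 'ROWS'. ROWS is text: rows parted by semicolons, each of 5 numbers parted by spaces: the shift along the tool's x, y, z in units of 30 mm (1.0 is 30 mm), then the turn about the tool's z in units of 6 degrees (1.0 is 6 degrees), then the finger opening in mm, from 0 to 85.4. A call has 1 to 20 rows; each row is the pose to reach, as a shift and turn from the pose measured when the call began, along the tool's axes at that moment; what a row does not reach only later rows make up. A row lasts 1/12 s, in which the tool goes at most 41.7 mm and 7.16 degrees, less where a joint would pass 70% of its speed; a pose out of reach is approached as far as the arm can. A call with a gripper value outside its range is refused whole. The fingers move at their own pace and stop on an object; the grip force is fixed at half the most. Time passes only in rows, so rows that repeat a pose let the fingers close. It gives the time, the measured TCP pose, the force and the opening at its end, in the units of the state.
- sensors.sense(): the state, without advancing time (a new reading comes with each control period).
- cams.get_image(name): name is "side" or "top" or "wrist"; returns the picture (420x560x3 uint8, red, green, blue); there is no depth.
- cams.get_calibration(name): a dict with "fx", "fy", "cx", "cy" (pixels), "rvec" (rotation vector, rad) and "tvec" (3), from world to camera coordinates, as OpenCV has them; the wrist camera has in their place "tool_from_camera" (4x4, takes a point from camera to tool coordinates, whose origin is the TCP and whose axes are the flange's). Camera axes: x right, y down, z forward; pixel columns grow to the right and rows downward; lengths in m; the calibration is good to about 2 mm. A picture is of the moment at which its call begins: read the wrist's pose just before it. get_calibration takes no time and is no camera call.
- ticket.hand_in(): hands the job in, once; it reports no verdict.
Trained networks look in the newest picture that a camera, given by its name, has taken for a name from the list of things; names that differ only in an ending like _2 or _b are one class to them, and where a whole thing is asked for, a point or a joint stands for the part that bears it (a point fixed in the world has none). Each returns a list of dicts, best first, with "score" (0 to 1); they miss things now and then, are a little off and sometimes report something else, mostly with a low value. They report only what shows in the picture. A call takes as long as a camera call. They do not tell look-alikes from the thing itself.
- nets.regions_of(label, camera): "mask" (420x560 bool, what is visible of it) and "position" ([column, row] in pixels, amid what is visible of it).
- nets.tip_of(label, camera): "position" ([column, row] in pixels: a listed point, or the origin of a listed thing).
The state is a dict: "time_s": time; "joints": joint angles; "joint_velocities": joint speeds; "effort": joint torques, N m; "tcp_pos": TCP position; "eef_rot": TCP orientation; "wrist_force": force on the tool from outside, world axes, zero at the start; "wrist_torque": the same for the moment, N m; "grip_width": opening from 0.0 (shut) to 1.0 (fully open).
Only numpy, scipy, OpenCV 4.12 (cv2) and the standard library are available. Lean on these libraries where they do the work, as an engineer would, in place of code of your own. Each camera call takes 0.05 s, during which the arm holds its last target. There are 200 camera calls.

## Working session

There is one attempt and no reset: what is moved stays moved. The work goes in short steps, Python scripts to look and compute and a shell command to move; the robot and the scene stay as the last step left them, time stands still between calls to the robot, and variables do not carry over. Pictures are saved under pics/ and viewed, about 8 in all and at most 12, crops included, and the job is handed in when it is done.

```bash
mkdir -p pics; ls; cat > h.py <<'E'
import numpy as np, cv2
from scipy.spatial.transform import Rotation as R
from bench import sensors,cams,ticket,nets,ctrl
def cam(name,s=None):
    c=cams.get_calibration(name); K=np.array([[c['fx'],0,c['cx']],[0,c['fy'],c['cy']],[0,0,1]])
    if 'rvec' in c:
        Rm=cv2.Rodrigues(np.array(c['rvec'],float))[0]; t=np.array(c['tvec'],float); return K,Rm.T,-Rm.T@t
    s=s or sensors.sense(); T=np.array(c['tool_from_camera']); Rt=R.from_quat(s['eef_rot']).as_matrix()
    return K,Rt@T[:3,:3],Rt@T[:3,3]+np.array(s['tcp_pos'])
def at_z(name,px,z,s=None):
    K,Rw,o=cam(name,s); d=Rw@np.linalg.solve(K,[px[0],px[1],1.]); return o+d*(z-o[2])/d[2]
def proj(name,p,s=None):
    K,Rw,o=cam(name,s); q=K@(Rw.T@(np.array(p)-o)); return q[:2]/q[2]
def save(name,f,img=None):
    im=cams.get_image(name) if img is None else img; cv2.imwrite('pics/'+f,im[:,:,::-1]); return im
def tool(p,s=None):
    "world shift from TCP -> tool units of 30mm"
    s=s or sensors.sense(); return R.from_quat(s['eef_rot']).inv().apply(np.array(p)-s['tcp_pos'])/.03
E
python3 - <<'E'
from h import *
s=sensors.sense(); print(s['time_s'],s['tcp_pos'],s['eef_rot'],R.from_quat(s['eef_rot']).as_matrix().round(3))
a=save('top','t0.png'); b=save('side','s0.png')
save('','both.png',cv2.resize(np.hstack([a,b]),(800,300))) 
for c in('top','side'):
  for l in('cap_mid','handle_mid','pot_mouth','tray_in'):
    print(c,l,[(round(d['score'],2),np.round(d['position']).tolist()) for d in nets.tip_of(l,c)[:6]])
E
```

```text
pics
0.0 [0.27887327 0.58637287 0.23026941] [ 2.20094112e-01  9.75478166e-01 -9.36121822e-04 -2.31726634e-04] [[-0.903  0.429 -0.001]
 [ 0.429  0.903 -0.002]
 [ 0.    -0.002 -1.   ]]
top cap_mid [(0.84, [292.0, 197.0]), (0.84, [263.0, 280.0]), (0.75, [317.0, 126.0]), (0.74, [201.0, 314.0])]
top handle_mid [(0.96, [314.0, 107.0]), (0.96, [185.0, 299.0]), (0.92, [268.0, 263.0]), (0.74, [283.0, 174.0])]
top pot_mouth [(0.62, [287.0, 193.0]), (0.62, [354.0, 283.0])]
top tray_in [(0.65, [351.0, 281.0])]
side cap_mid [(0.85, [218.0, 256.0]), (0.64, [293.0, 220.0]), (0.59, [173.0, 223.0]), (0.55, [372.0, 234.0])]
side handle_mid [(0.87, [178.0, 195.0]), (0.8, [309.0, 199.0]), (0.56, [238.0, 240.0]), (0.56, [392.0, 225.0])]
side pot_mouth []
side tray_in [(0.67, [247.0, 327.0])]
```

View pics/t0.png

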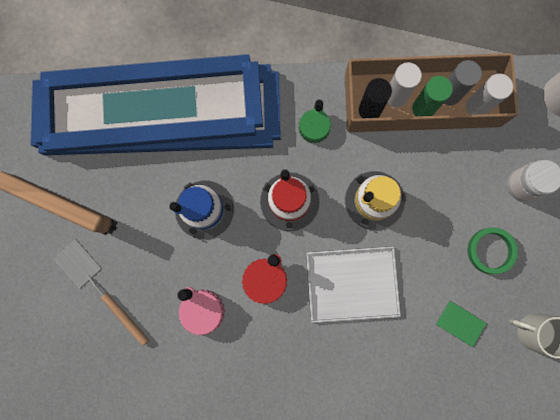

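View pics/s0.png

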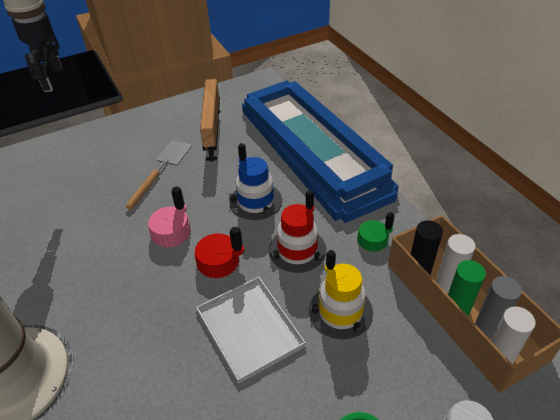

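Candidates for cap_mid in the top view are: red on the pot (290,197), a larger red on the bench (264,281), pink (201,312) and green (315,126). I choose the red one on the red-banded pot at (290,197), the smaller of the two reds. Next I compute positions and check them with a close crop.

```bash
python3 - <<'E'
from h import *
def tri(pa,pb):
    A=[];b=[]
    for n,p in(('top',pa),('side',pb)):
        K,Rw,o=cam(n); d=Rw@np.linalg.solve(K,[p[0],p[1],1.]); d/=np.linalg.norm(d); P=np.eye(3)-np.outer(d,d); A.append(P); b.append(P@o)
    return np.linalg.lstsq(np.vstack(A),np.hstack(b),rcond=None)[0]
cm=at_z('top',(290,197),.1); print('cap from top',cm,'tri',tri((292,197),(296,222)))
print('handle z.139',at_z('top',(285,175),.139),'tri',tri((283.5,174.5),(309,199)))
t=at_z('top',(353,284),.004);print('tray',t, 'side',at_z('side',(247,327),.004))
print([at_z('top',p,.014).round(3) for p in((307,252),(396,248),(401,318),(313,323))])
print('blue,yellow handle',at_z('top',(175,207),.139),at_z('top',(368,197),.139))
t=cv2.imread('pics/t0.png')[140:240,230:350];s=cv2.imread('pics/s0.png')[170:280,240:372]
cv2.imwrite('pics/crop.png',np.hstack([cv2.resize(t,(400,400)),cv2.resize(s,(400,400))]))
h=np.array([.5,.5]);print(sensors.sense()['joints'])
E
```

```text
cap from top [0.62567894 0.00614258 0.1       ] tri [0.62462021 0.00255732 0.09772715]
handle z.139 [0.66421632 0.01438883 0.139     ] tri [0.66518804 0.01778296 0.13430576]
tray [ 0.44444615 -0.12402901  0.004     ] side [ 0.43768166 -0.12380209  0.004     ]
[array([ 0.516, -0.026,  0.014]), array([ 0.519, -0.219,  0.014]), array([ 0.37 , -0.222,  0.014]), array([ 0.365, -0.034,  0.014])]
blue,yellow handle [0.60752922 0.23239074 0.139     ] [ 0.61533198 -0.14632868  0.139     ]
[-0.86377868  0.5009118  -0.42700102  1.5504722   0.22079184  1.13829437
 -0.21028822]
```

View pics/crop.png

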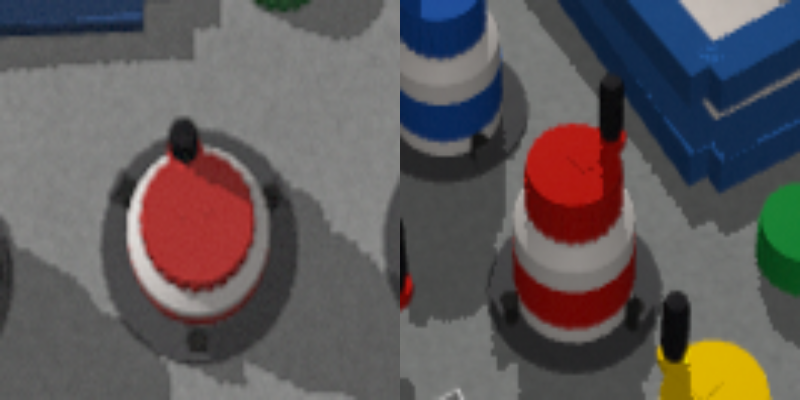

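The crop shows the smaller red cap on the pot with the red band, with its handle at the far edge, at (285,175) in the top view. That matches the description. I go above it.

```bash
python3 -m jog '-19.8 -11.6 0 0 85;-19.8 -11.6 0 0 85;-19.8 -11.6 0 0 85;-19.8 -11.6 0 0 85;-19.8 -11.6 0 0 85;-19.8 -11.6 0 0 85;-19.8 -11.6 0 0 85;-19.8 -11.6 0 0 85;-19.8 -11.6 0 0 85;-19.8 -11.6 0 0 85;-19.8 -11.6 0 0 85;-19.8 -11.6 0 0 85;-19.8 -11.6 0 0 85;-19.8 -11.6 0 0 85;-19.8 -11.6 0 0 70;-19.8 -11.6 0 0 60;-19.8 -11.6 0 0 60;-19.8 -11.6 0 0 60;-19.8 -11.6 0 0 60;-19.8 -11.6 0 0 60'
python3 - <<'E'
from h import *
s=sensors.sense(); print(s['time_s'],s['tcp_pos'],s['eef_rot'],s['joints'].round(2) if hasattr(s['joints'],'round') else s['joints'])
w=save('wrist','w1.png')
for l,z in(('cap_mid',.0995),('handle_mid',.139),('pot_mouth',.11)):
    for d in nets.tip_of(l,'wrist')[:4]: print(l,round(d['score'],2),np.round(d['position']),at_z('wrist',d['position'],z,s).round(4))
print(proj('wrist',[.665,.016,.139],s))
E
```

```text
time_s: 2.17
tcp_pos: [0.6657, 0.019, 0.231]
eef_rot: [0.22, 0.976, 0.0, -0.0]
wrist_force: [0.1, -0.1, -0.5]
grip_width: 0.704
2.1667 [0.66565892 0.01895787 0.23103901] [ 2.19646075e-01  9.75579383e-01  4.75925446e-04 -4.93652737e-04] [ 0.07  0.5  -0.2   1.51  0.11  1.14  0.98]
cap_mid 0.79 [274. 303.] [ 0.749  -0.0271  0.0995]
cap_mid 0.57 [247. 163.] [0.6274 0.0077 0.0995]
handle_mid 0.81 [279. 352.] [ 0.7675 -0.0314  0.139 ]
handle_mid 0.61 [277. 216.] [0.6654 0.0159 0.139 ]
[276.70320246 215.94367387]
```

View pics/w1.png

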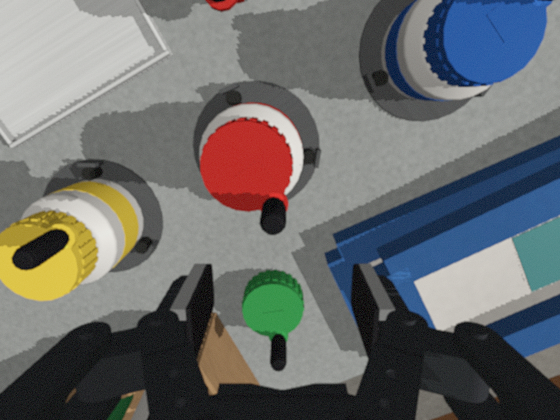

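The wrist view shows the red cap at (247,163) with its handle at (277,216), which puts the handle at (0.665, 0.016) and agrees with the top view. I descend and close.

```bash
python3 -m jog '0 -0.1 1 0 60;0 -0.1 2 0 60;0 -0.1 2.8 0 60;0 -0.1 3.3 0 60;0 -0.1 3.5 0 60;0 -0.1 3.5 0 60;0 -0.1 3.5 0 60;0 -0.1 3.5 0 40;0 -0.1 3.5 0 20;0 -0.1 3.5 0 8;0 -0.1 3.5 0 8;0 -0.1 3.5 0 8;0 -0.1 3.5 0 8;0 -0.1 3.5 0 8;0 -0.1 3.5 0 8'
python3 - <<'E'
from h import *
s=sensors.sense(); print(s['time_s'],s['tcp_pos'],s['grip_width']*85.4)
import math
M=R.from_quat(s['eef_rot']).inv()
for a0 in (12,):
  print(';'.join('%.2f %.2f %.2f 0 8'%tuple(M.apply([.035*(math.cos(math.radians(a0+18*i))-math.cos(math.radians(a0))),.035*(math.sin(math.radians(a0+18*i))-math.sin(math.radians(a0))),.0004*i])/.03) for i in range(1,21)))
E
```

```text
time_s: 3.62
tcp_pos: [0.6653, 0.0171, 0.1279]
eef_rot: [0.219, 0.976, 0.001, 0.001]
wrist_force: [0.6, -0.3, 6.2]
grip_width: 0.187
3.6167 [0.66534263 0.01709761 0.12785981] 15.975004882894307
0.26 0.25 -0.01 0 8;0.59 0.41 -0.03 0 8;0.95 0.46 -0.04 0 8;1.31 0.39 -0.06 0 8;1.63 0.22 -0.07 0 8;1.89 -0.04 -0.08 0 8;2.05 -0.37 -0.10 0 8;2.09 -0.73 -0.11 0 8;2.03 -1.09 -0.13 0 8;1.86 -1.41 -0.14 0 8;1.59 -1.67 -0.15 0 8;1.26 -1.82 -0.17 0 8;0.90 -1.87 -0.18 0 8;0.54 -1.81 -0.19 0 8;0.22 -1.63 -0.20 0 8;-0.03 -1.37 -0.22 0 8;-0.19 -1.04 -0.23 0 8;-0.24 -0.68 -0.24 0 8;-0.17 -0.32 -0.25 0 8;-0.00 0.00 -0.27 0 8
```

```bash
python3 -m jog '0.12 0.14 0 0 8;0.26 0.25 -0.01 0 8;0.42 0.34 -0.02 0 8;0.59 0.41 -0.03 0 8;0.77 0.45 -0.04 0 8;0.95 0.46 -0.04 0 8;1.13 0.44 -0.05 0 8;1.31 0.39 -0.06 0 8;1.48 0.32 -0.07 0 8;1.63 0.22 -0.07 0 8;1.63 0.22 -0.07 0 8'
python3 - <<'E'
from h import *
s=sensors.sense(); print(s['wrist_force'],s['wrist_torque'],s['grip_width']*85.4)
save('top','t2.png')
for l,z in(('cap_mid',.1025),('handle_mid',.142)):
    for d in nets.tip_of(l,'top')[:5]: print(l,round(d['score'],2),np.round(d['position']),at_z('top',d['position'],z,s).round(4))
E
```

```text
time_s: 4.53
tcp_pos: [0.6229, 0.0436, 0.13]
eef_rot: [0.219, 0.976, 0.0, 0.001]
wrist_force: [0.9, -0.4, -0.9]
grip_width: 0.185
[ 0.85610386 -0.43910383 -0.92568262] [-0.25698195 -0.06460845 -0.01243887] 15.811400273851028
cap_mid 0.65 [316. 126.] [ 0.7716 -0.0512  0.1025]
cap_mid 0.65 [199. 312.] [0.3995 0.1937 0.1025]
handle_mid 0.71 [315. 107.] [ 0.7994 -0.0499  0.142 ]
handle_mid 0.62 [186. 298.] [0.4299 0.2118 0.142 ]
```

```bash
python3 -m jog '0.26 -0.26 -0.02 0 8;0.42 -0.59 -0.03 0 8;0.46 -0.95 -0.04 0 8;0.40 -1.31 -0.06 0 8;0.23 -1.63 -0.07 0 8;-0.04 -1.89 -0.08 0 8;-0.37 -2.04 -0.09 0 8;-0.73 -2.09 -0.11 0 8;-1.09 -2.03 -0.12 0 8;-1.41 -1.85 -0.13 0 8;-1.66 -1.59 -0.15 0 8;-1.82 -1.26 -0.16 0 8;-1.87 -0.90 -0.17 0 8;-1.80 -0.54 -0.19 0 8;-1.63 -0.22 -0.20 0 8;-1.37 0.03 -0.21 0 8;-1.04 0.19 -0.23 0 8;-0.68 0.24 -0.24 0 8;-0.32 0.17 -0.25 0 8;0 0 -0.27 0 8'
python3 - <<'E'
from h import *
s=sensors.sense(); print(s['wrist_force'],s['wrist_torque'],s['grip_width']*85.4)
a=save('side','s3.png')[150:300,200:400]
save('','s3c.png',cv2.resize(a,(600,450)))
E
```

```text
time_s: 6.35
tcp_pos: [0.6229, 0.0448, 0.1384]
eef_rot: [0.218, 0.976, 0.001, 0.002]
wrist_force: [0.6, -1.7, -0.8]
grip_width: 0.191
[ 0.58767196 -1.72601307 -0.79584891] [-0.57357043 -0.20050673 -0.02292993] 16.31160343313884
```

View pics/s3c.png

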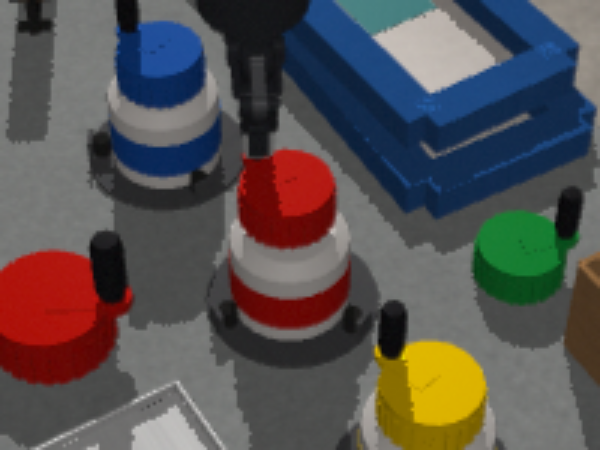

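The crop shows the fingers on the handle and the red cap at (287,200), upright and raised on its pot. 1.25 turns are done; another 306° follows.

```bash
python3 -m jog '0.26 -0.26 -0.02 0 8;0.42 -0.59 -0.03 0 8;0.46 -0.95 -0.04 0 8;0.40 -1.31 -0.06 0 8;0.23 -1.63 -0.07 0 8;-0.04 -1.89 -0.08 0 8;-0.37 -2.04 -0.09 0 8;-0.73 -2.09 -0.11 0 8;-1.09 -2.03 -0.12 0 8;-1.41 -1.85 -0.13 0 8;-1.66 -1.59 -0.15 0 8;-1.82 -1.26 -0.16 0 8;-1.87 -0.90 -0.17 0 8;-1.80 -0.54 -0.19 0 8;-1.63 -0.22 -0.20 0 8;-1.37 0.03 -0.21 0 8;-1.04 0.19 -0.22 0 8;-0.95 0.22 -0.22 0 8;-0.95 0.22 -0.22 0 8'
python3 - <<'E'
from h import *
s=sensors.sense(); print(s['wrist_force'],s['wrist_torque'],s['grip_width']*85.4)
E
```

```text
time_s: 7.98
tcp_pos: [0.648, 0.0393, 0.1451]
eef_rot: [0.217, 0.976, -0.0, 0.0]
wrist_force: [-0.1, -0.8, -0.4]
grip_width: 0.191
[-0.14620446 -0.80205183 -0.38930729] [-0.13119587  0.04650466 -0.00445637] 16.274026232379335
```

```bash
python3 -m jog '-0 0 -0.15 0 8;0 0 -0.3 0 8;0 0 -0.5 0 8;0 0 -0.75 0 8;0 0 -1 0 8;0 0 -1.3 0 8;0 0 -1.6 0 8;0 0 -1.9 0 8;0 0 -2.2 0 8;0 0 -2.4 0 8;0 0 -2.4 0 8;0 0 -2.4 0 8'
python3 - <<'E'
from h import *
s=sensors.sense(); print(s['wrist_force'],s['wrist_torque'],s['grip_width']*85.4)
a=save('side','s4.png')[120:300,200:400];b=save('wrist','w4.png')
save('','s4c.png',np.hstack([cv2.resize(a,(400,360)),cv2.resize(b,(400,360))]))
for d in nets.tip_of('cap_mid','wrist')[:4]: print(round(d['score'],2),np.round(d['position']),at_z('wrist',d['position'],s['tcp_pos'][2]-.0284,s).round(4))
E
```

```text
time_s: 8.98
tcp_pos: [0.6482, 0.0393, 0.2176]
eef_rot: [0.217, 0.976, 0.0, 0.001]
wrist_force: [-0.2, -0.6, -0.5]
grip_width: 0.192
[-0.19280701 -0.5512565  -0.47581132] [ 0.01083395 -0.00748735  0.00559477] 16.428468494764346
0.92 [262. 327.] [0.6846 0.0104 0.1892]
0.57 [214. 244.] [0.6291 0.0103 0.1892]
```

View pics/s4c.png

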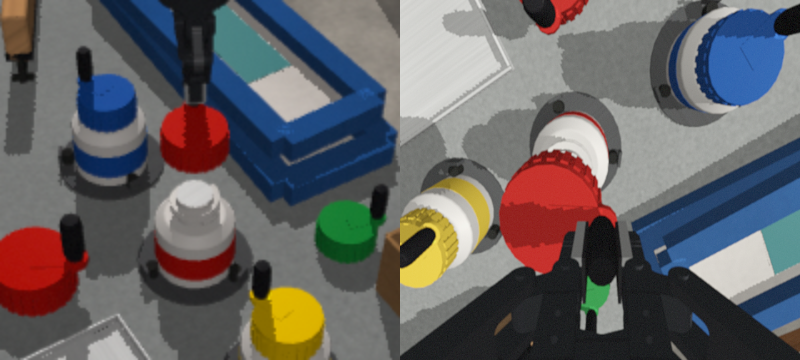

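The cap hangs upright in the fingers, clear of the bare neck: in the side crop the cap is at (195,137) and the neck at (195,195). I move it over the tray.

```bash
python3 -m jog '0.1 -0.2 0 0 8;0.3 -0.55 0 0 8;0.6 -1.05 0 0 8;0.9 -1.6 0 0 8;1.2 -2.15 0 0 8;1.5 -2.7 0 0 8;1.8 -3.25 0 0 8;2.1 -3.8 0 0 8;2.4 -4.35 0 0 8;2.7 -4.85 0 0 8;3.0 -5.35 0 0 8;3.25 -5.8 0 0 8;3.45 -6.15 0 0 8;3.6 -6.4 0 0 8;3.7 -6.58 0 0 8;3.75 -6.68 0 0 8;3.75 -6.68 0 0 8;3.75 -6.68 0 0 8;3.75 -6.68 0 0 8'
python3 - <<'E'
from h import *
s=sensors.sense(); print(s['grip_width']*85.4)
b=save('wrist','w5.png'); a=save('top','t5.png')
save('','s5c.png',np.hstack([cv2.resize(a[200:400,200:450],(400,320)),cv2.resize(b,(400,320))]))
zc=s['tcp_pos'][2]-.0284
for d in nets.tip_of('cap_mid','wrist')[:4]: print(round(d['score'],2),np.round(d['position']),at_z('wrist',d['position'],zc,s).round(4))
for d in nets.tip_of('tray_in','wrist')[:2]: print('tray',round(d['score'],2),np.round(d['position']),at_z('wrist',d['position'],.004,s).round(4))
E
```

```text
time_s: 10.72
tcp_pos: [0.4612, -0.094, 0.2167]
eef_rot: [0.217, 0.976, -0.0, -0.0]
wrist_force: [0.1, 0.1, 0.1]
grip_width: 0.187
16.000756195360903
0.93 [217. 256.] [ 0.4485 -0.1251  0.1883]
0.6 [440. 104.] [0.4244 0.0044 0.1883]
tray 0.72 [246. 172.] [ 0.4407 -0.1237  0.004 ]
tray 0.58 [480. 333.] [0.7282 0.0382 0.004 ]
```

View pics/s5c.png

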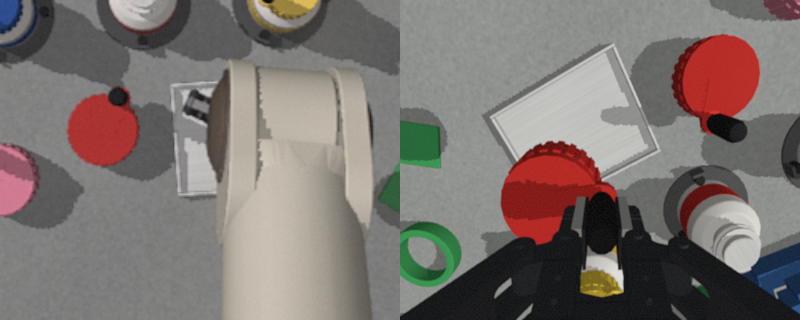

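The cap hangs at (0.4485,-0.125) and the tray centre is at (0.441,-0.124), so there is room all round. I lower it.

```bash
python3 -m jog '0.02 0 0.2 0 8;0.05 -0.02 0.6 0 8;0.1 -0.05 1.1 0 8;0.15 -0.07 1.6 0 8;0.15 -0.07 2.1 0 8;0.15 -0.07 2.6 0 8;0.15 -0.07 3.1 0 8;0.15 -0.07 3.6 0 8;0.15 -0.07 4.1 0 8;0.15 -0.07 4.5 0 8;0.15 -0.07 4.8 0 8;0.15 -0.07 5.05 0 8;0.15 -0.07 5.25 0 8;0.15 -0.07 5.4 0 8;0.15 -0.07 5.45 0 8;0.15 -0.07 5.5 0 8;0.15 -0.07 5.5 0 8;0.15 -0.07 5.5 0 8;0.15 -0.07 5.5 0 8'
```

```text
time_s: 12.5
tcp_pos: [0.456, -0.0942, 0.052]
eef_rot: [0.217, 0.976, -0.0, -0.0]
wrist_force: [0.9, -0.6, -0.9]
grip_width: 0.188
```

```bash
python3 -m jog '0 0 0.03 0 8;0 0 0.06 0 8;0 0 0.09 0 8;0 0 0.12 0 8;0 0 0.12 0 8;0 0 0.12 0 8'
python3 - <<'E'
from h import *
s=sensors.sense(); print(s['wrist_force'],s['grip_width']*85.4)
a=save('side','s6.png')[200:400,150:350]; save('','s6c.png',cv2.resize(a,(500,500)))
E
```

```text
time_s: 13.0
tcp_pos: [0.4562, -0.0941, 0.049]
eef_rot: [0.217, 0.976, -0.0, -0.0]
wrist_force: [-2.0, 1.2, 8.5]
grip_width: 0.19
[-1.9873112   1.24906531  8.51664933] 16.212295732336802
```

View pics/s6c.png

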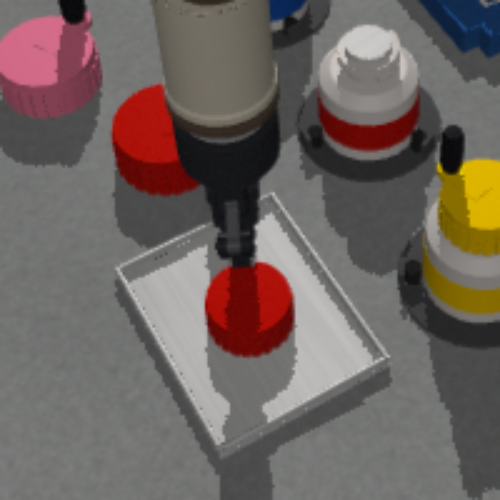

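The cap stands flat in the middle of the tray at (250,308) in the crop, and the 8.5 N upward force confirms contact with the floor. I release and retreat.

```bash
python3 -m jog '0 0 -0.06 0 8;0 0 -0.06 0 20;0 0 -0.06 0 25;0 0 -0.06 0 35;0 0 -0.06 0 45;0 0 -0.06 0 50;0 0 -0.06 0 50;0 0 -0.06 0 50;0 0 -0.5 0 50;0 0 -1.2 0 50;0 0 -2 0 50;0 0 -3 0 50;0 0 -4 0 50;0 0 -5 0 50;0 0 -6 0 50;0 0 -6 0 50;0 0 -6 0 50;0 0 -6 0 50'
python3 - <<'E'
from h import *
s=sensors.sense(); print(s['wrist_force'],s['grip_width']*85.4)
a=save('side','s7.png')[200:400,150:350];b=save('wrist','w7.png')
save('','s7c.png',np.hstack([cv2.resize(a,(400,400)),cv2.resize(b,(400,400))]))
for d in nets.tip_of('cap_mid','wrist')[:3]: print(round(d['score'],2),np.round(d['position']),at_z('wrist',d['position'],.0205,s).round(4))
E
```

```text
time_s: 14.55
tcp_pos: [0.4557, -0.094, 0.2286]
eef_rot: [0.217, 0.976, -0.0, -0.0]
wrist_force: [-0.4, 0.4, 0.3]
grip_width: 0.584
[-0.41283419  0.42519122  0.27815688] 49.90501383381377
0.87 [439. 111.] [0.4599 0.0692 0.0205]
0.78 [249. 179.] [ 0.442  -0.1242  0.0205]
0.77 [423. 403.] [ 0.7889 -0.055   0.0205]
```

View pics/s7c.png

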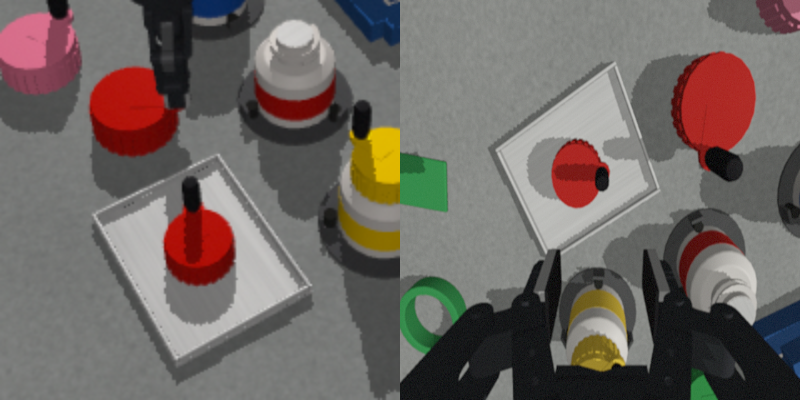

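The cap stands upright in the tray, about 2 mm from the estimated centre, and the gripper is clear.

```bash
python3 -c "
from bench import ticket;print(ticket.hand_in())"
```

```text
the job is handed in; nothing more can be done
None
```

I unscrewed the red cap from the red-banded pot, set it down upright in the aluminium tray and let go. I handed the job in at about 14.6 s of the 64 s allowed; it reports no verdict. I cranked the handle about 2.1 turns anticlockwise with the tool's direction fixed, and the tool rose about 17 mm with the thread. I then lifted the cap about 72 mm straight up, clear of the neck, and lowered it into the tray while still gripping it.

**Last checks:**
- **Position:** the cap is at (0.442, -0.124), about 2 mm from the estimated tray centre, and looks upright in the side and wrist pictures.
- **Release:** the gripper is open and about 180 mm above where it let go, and the wrist force is near zero.
- **Forces:** no reading at the end of a move went above about 9 N. The highest was 8.5 N upward as the cap met the tray floor.
- **Failed check:** during cranking, one top-view network check did not find the red cap or its handle. I relied on the tool position, the forces and a side picture instead, and these agreed.

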